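Press a splined gear home on a reducer shaft and hold it

ROBOT

A 7-joint arm with a two-finger parallel gripper is mounted at the origin on the work surface; the furniture and walls round the work are solid. World frame = base frame: x ahead of the robot, y to its left, z up, the work surface at z = 0. Lengths are in m, angles in rad, forces in N, time in s.
With the tool pointing down it reaches from about 0.4 to 0.875 m from the base axis. Payload 19.3 kg.
Tool frame: the origin (TCP) lies at the very end of the fingers, on their centre line; the grasp point (between the pads) lies 19 mm behind it; z points along the fingers, y is the direction in which the jaws open and shut (so a half turn about z gives the same grasp; the last joint's range is limited). The gripper opens to 85 mm and grips with 20 to 120 N. Pads are 22 mm wide; open, the fingers measure 114 mm over their backs; the gripper's body (76 mm by 85 mm) begins 54 mm behind the grasp point. The pads swing forward as they close: fully open they stand 13 mm farther back than shut.
Start: joints at [-1.209, 0.521, -0.036, 1.599, 0.021, 1.021, -0.113], TCP at [0.262, 0.568, 0.231] pointing down, gripper open.
Joint ranges: [-2.91, 2.91], [-0.3, 2.13], [-1.5, 1.42], [0.17, 2.43], [-1.26, 4.41], [0.16, 1.93], [-2.52, 2.52]. Speed limits (rad/s): [1.89, 1.89, 2.39, 2.39, 3.01, 3.01, 3.01].

INTERFACE

Orientations are given as [roll, pitch, yaw] about the fixed x, y, z axes, in that order (R = Rz(yaw) Ry(pitch) Rx(roll)).
In Python, from workcell import bot, grab_frame, calibration, workorder gives the robot as it stands.
- The arm moves only by the tool move_arm, never from a script. Its arguments are lists of equal length, an entry for each row: "jaw": the closure in counts, from 0 (fully open) to 255 (shut); "dp": the shift along the tool's x, y, z in units of 800 mm (1.0 is 800 mm), a list of three; "rotation": the turn, a rotation vector about the tool's x, y, z in units of pi rad (1.0 is pi rad), a list of three. In form: {"jaw": [jaw, ...], "dp": [[dx, dy, dz], ...], "rotation": [[rx, ry, rz], ...]}. A call has 1 to 10 rows; each row shifts and turns the commanded pose from where the row before left it, along the tool's axes as they then stand; what a row does not reach is not made up. A row lasts 1/8 s, in which the tool goes at most 62.5 mm and 10.7 degrees, less where a joint would pass 70% of its speed; a pose out of reach is approached as far as the arm can. A call with a number of a shift or a turn outside -1 to 1 is refused whole. A call with a gripper value outside its range is refused whole. The fingers move at their own pace and stop on an object; "squeeze" is the grip in N (left out, the last holds). Time passes only in rows, so rows that do not move let the fingers close. It gives the time, the measured TCP pose, the force and the opening at its end, in the units of the state.
- bot.observe(): the state, without advancing time (a new reading comes with each control period).
- grab_frame(name): name is "scene" or "top" or "wrist"; returns the picture (384x512x3 uint8, blue, green, red); there is no depth.
- calibration(name): a dict with "camera_matrix" (3x3 intrinsics, pixels), "T" (4x4, takes a point from camera to world coordinates). Camera axes: x right, y down, z forward; pixel columns grow to the right and rows downward; lengths in m; the calibration is good to about 2 mm. The wrist camera is an equidistant fisheye: a pixel r from the principal point sees the ray r / f radians off the axis. A picture is of the moment at which its call begins: read the wrist's pose just before it. calibration takes no time and is no camera call; for the wrist camera it gives the pose at the moment of the call.
- workorder.job_done(): hands the job in, once; it reports no verdict.
The state is a dict: "clock": time; "qpos": joint angles; "qd": joint speeds; "joint_efforts": joint torques, N m; "position": TCP position; "tool_rot": TCP orientation; "force": force on the tool from outside, world axes, zero at the start; "moment": the same for the moment, N m; "grip_width": finger opening in m.
Only numpy, scipy, OpenCV 4.12 (cv2) and the standard library are available. Lean on these libraries where they do the work, as an engineer would, in place of code of your own. Each camera call takes 0.05 s, during which the arm holds its last target. There are 200 camera calls.

TASK

Put the gear with the square boss and slotted bore onto the upright shaft of the gear reducer, boss up: turn it until its four slots mesh with the shaft's four keys, slide it down and press it fully home, flat on the seat, against the sprung washer. Finish while still holding the gear pressed home, so that the retaining clip can be fitted; do not let go. Leave the round-boss gear, the tape measure and the screwdriver where they lie.

Things in the scene. Friction and masses are not known exactly. Their poses are not given: they have to be found in the camera images.
- splined_gear: Aluminium gear to fit, about 0.22 kg. Toothed disc 88 mm across, 14 mm thick, with a square boss 40 x 40 mm rising 30 mm above it (44 overall); grip two opposite flats. It starts flat on the bench, boss up. Origin: on the axis at the disc's underside; z up towards the boss, x and y square to the flats. A quarter turn makes no difference to it.
- gear_bore (a point): Upper mouth of the splined gear's bore, on its axis at the top of the boss, 44 mm above the gear's origin. The bore runs right through: round, 19.5 mm diameter, with four slots 10.4 mm wide reaching 14.4 mm from the axis, along the gear's +x, -x, +y, -y.
- plain_gear: Bystander: a gear with the same toothed disc but a ROUND boss 40 mm in diameter and a plain round bore without slots; it does not fit over the keys. Origin: on the axis at its underside. Leave it.
- reducer: Gear reducer fixed to the bench: grey housing 110 x 110 x 36 mm on a 126 x 126 x 8 mm foot, motor 45 mm in diameter reaching 141 mm from the centre along its +x. On top a steel seat ring (inner/outer diameter 40/60 mm) whose upper face is 50 mm above the bench. Origin: under the shaft axis, at bench level; z up.
- seat (a point): On the axis of the upright output shaft, level with the seat ring's upper face, 50 mm above the bench. It turns with the shaft: its x and y axes, both ways, point along the shaft's four keys; z up. The gear is home when its origin is here. The shaft's angle is independent of the housing's; stiff friction (0.6 N m) holds it.
- shaft_tip (a point): Top of the shaft, 55.5 mm above the seat; axes as the seat's. A round pilot 17.8 mm in diameter with a conical tip; lower down are four keys 8 mm wide, 26 mm across, up to 26 mm above the seat (narrower lead-in to 27.5 mm). A gear turned wrongly rests on the keys, 27.5 mm above home.
- washer (a joint): Sprung thrust washer (28 to 38 mm diameter) round the foot of the shaft: how far it is pressed down, m. 0 = up, its top 6 mm above the seat; 0.006 = level with the seat. It takes 5 N to start it and 11 N at 6 mm; the gear's own weight does not press it down.
- tape_measure: Bystander: yellow tape measure 38 x 72 x 68 mm, origin at the centre of its underside.
- driver: Bystander: screwdriver with a blue handle, 170 mm long, 29 mm thick, lying along its y; origin at the centre of its underside.
There are look-alikes about, which are no part of the job. Of the things that look like the reducer, the larger one is meant.

How it is judged:
On the way, in this order (a step that is already met when the one before it is completed fails the run):
1. the splined gear is lifted clear of the bench (height (world z) of splined_gear above 0.08 m), for 0.1 s.
2. its slots are in mesh with the keys: on the shaft's axis and below the top of the keys (z of splined_gear in the frame of seat below 0.021 m and horizontal distance between splined_gear and seat below 0.004 m), for 0.1 s.
At the end, for the whole second after the job is handed in: Through the last second the gear is on the shaft axis (3 mm), boss up and level (0.06 rad), underside within 1.5 mm of the seat, washer pressed over 4.5 of 6 mm, gear still (under 10 mm/s), fingers bearing on it with over 3 N, bystanders within 40 mm of where they lay (horizontal distance between splined_gear and seat below 0.003 m and z of splined_gear in the frame of seat between -0.003 and 0.0015 m and angle between splined_gear's own z axis and vertical below 0.06 rad and value of joint washer above 0.0045 m and contact force between splined_gear and the fingers above 3 N and linear speed of splined_gear below 0.01 m/s and not (distance of plain_gear from where it was at the start of the episode above 0.04 m) and not (distance of tape_measure from where it was at the start of the episode above 0.04 m) and not (distance of driver from where it was at the start of the episode above 0.04 m)); the arm keeps its last pose, push and grip.
It fails at once if the round-boss gear is moved more than 40 mm (distance of plain_gear from where it was at the start of the episode above 0.04 m).
It fails at once if the tape measure is moved more than 40 mm (distance of tape_measure from where it was at the start of the episode above 0.04 m).
It fails at once if the screwdriver is moved more than 40 mm (distance of driver from where it was at the start of the episode above 0.04 m).
It also fails if it takes over 42 s, if anything falls off the work surface, if the arm or the gripper's body presses on something with over 40 N, if the wrist force passes 120 N, or if a joint passes its speed limit or range.

## Working session

There is one attempt and no reset: what is moved stays moved. The work goes in short steps, Python scripts to look and compute and a tool call to move; the robot and the scene stay as the last step left them, time stands still between calls to the robot, and variables do not carry over. Pictures are saved under pics/ and viewed, about 8 in all and at most 12, crops included, and the job is handed in when it is done.

Besides the shell and the picture viewer there is one more tool, called by a JSON object that holds its "fn" and its "kwargs". move_arm: Moves the arm, as the interface text tells. Shifts and turns lie within -1 to 1; 1 stands for 800 mm of shift or pi rad of turn. Its arguments: {"type":"object","properties":{"jaw":{"type":"array","items":{"type":"number"}},"dp":{"type":"array","items":{"type":"array","items":{"type":"number","minimum":-1,"maximum":1}}},"rotation":{"type":"array","items":{"type":"array","items":{"type":"number","minimum":-1,"maximum":1}}},"squeeze":{"type":"number"}},"required":["jaw","dp","rotation"]}

```bash
mkdir -p pics
cat > h.py <<'E'
import numpy as np,cv2
from workcell import bot,grab_frame,calibration,workorder
def ray(name,u,v,c=None):
    c=c or calibration(name);K=np.array(c["camera_matrix"]);T=np.array(c["T"])
    x=(u-K[0,2])/K[0,0];y=(v-K[1,2])/K[1,1]
    if name=="wrist":
        r=np.hypot(x,y);d=np.array([x/r*np.sin(r),y/r*np.sin(r),np.cos(r)]) if r>1e-9 else np.array([0,0,1.])
    else: d=np.array([x,y,1.])
    return T[:3,3],T[:3,:3]@d
def at(name,u,v,z,c=None):
    o,d=ray(name,u,v,c);return o+d*(z-o[2])/d[2]
def proj(name,P,c=None):
    c=c or calibration(name);K=np.array(c["camera_matrix"]);T=np.array(c["T"])
    p=T[:3,:3].T@(np.atleast_2d(P)-T[:3,3]).T
    if name=="wrist":
        h=np.hypot(p[0],p[1])+1e-12;t=np.arctan2(h,p[2])/h;return np.c_[K[0,0]*p[0]*t+K[0,2],K[1,1]*p[1]*t+K[1,2]]
    return np.c_[K[0,0]*p[0]/p[2]+K[0,2],K[1,1]*p[1]/p[2]+K[1,2]]
E
python3 - <<'E'
from h import *
s=bot.observe();print(s)
for n in("top","scene","wrist"):
    c=calibration(n);print(n,np.round(c["camera_matrix"],1).tolist(),np.round(c["T"],3).tolist());cv2.imwrite(f"pics/{n}0.png",grab_frame(n))
a=[cv2.imread(f"pics/{n}0.png") for n in("top","scene")]
cv2.imwrite("pics/a.png",cv2.resize(a[0],(800,600),interpolation=cv2.INTER_CUBIC))
E
```

```text
{'clock': 0.0, 'qpos': array([-1.20918384,  0.52202046, -0.0363569 ,  1.59997773,  0.02121609,
        1.02109101, -0.1128043 ]), 'qd': array([ 1.70515951e-04, -1.40807073e-03,  1.72222430e-03,  4.47889214e-04,
       -2.14498494e-05,  1.13074964e-03, -3.53613770e-04]), 'joint_efforts': array([ 3.53589201e-05, -9.27090383e+01,  1.98003709e+00, -3.69934845e+01,
        1.78103935e-02,  7.94568274e-03, -3.42691806e-05]), 'position': array([0.26145944, 0.56732842, 0.23073222]), 'tool_rot': array([-3.14048436e+00,  7.73291607e-05,  2.70979938e+00]), 'force': array([0.20394254, 0.3291153 , 0.4222658 ]), 'moment': array([-0.03741103, -0.04837797,  0.07202963]), 'grip_width': 0.08561333284549498}
top [[377.1, 0.0, 253.3], [0.0, 377.1, 192.3], [0.0, 0.0, 1.0]] [[0.035, -0.971, 0.238, 0.284], [-0.999, -0.035, 0.005, -0.009], [0.004, -0.238, -0.971, 0.916], [0.0, 0.0, 0.0, 1.0]]
scene [[500.0, 0.0, 249.4], [0.0, 500.0, 192.8], [0.0, 0.0, 1.0]] [[0.469, 0.698, -0.542, 1.175], [0.883, -0.364, 0.295, -0.386], [0.009, -0.617, -0.787, 1.123], [0.0, 0.0, 0.0, 1.0]]
wrist [[297.3, 0.0, 253.9], [0.0, 297.3, 188.3], [0.0, 0.0, 1.0]] [[0.419, 0.875, 0.242, 0.2], [0.908, -0.404, -0.111, 0.595], [0.001, 0.267, -0.964, 0.373], [0.0, 0.0, 0.0, 1.0]]
```

View pics/a.png

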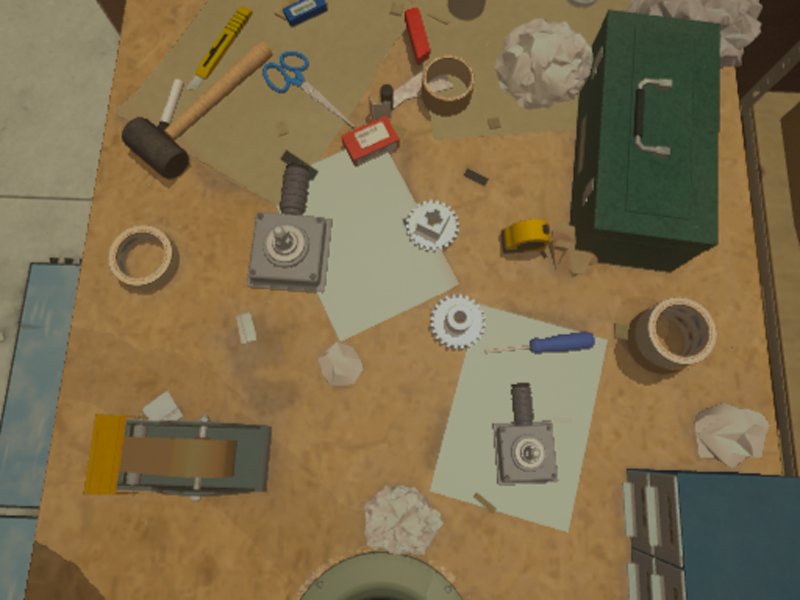

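View pics/scene0.png

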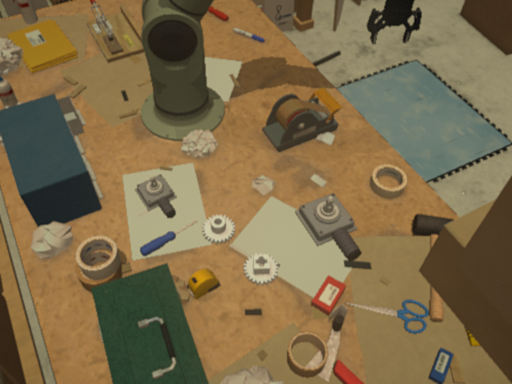

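The top view (800x600 copy) shows two gear candidates. One has a square boss at (433,225) and the other a round boss at (458,320). It also shows two reducers, the larger at (288,248) and the smaller at (525,452). I choose the square-boss gear and the larger reducer, and will check both in a close crop.

Run:
```python
from h import *
g=cv2.imread("pics/top0.png")
k=1/1.5625
for n,u,v,z in(("gear",433,222,.044),("gearplain",458,316,.044),("shaft tip",280,234,.1055),("seatish",287,246,.05),("small",528,453,.03)):
    print(n,at("top",u*k,v*k,z).round(3))
a=g[112:176,246:310];b=g[120:190,150:214][:64]
cv2.imwrite("pics/c.png",np.hstack([cv2.resize(x,(400,400),interpolation=cv2.INTER_CUBIC) for x in(a,b)]))
```

```text
gear [ 0.627 -0.058  0.044]
gearplain [ 0.477 -0.099  0.044]
shaft tip [0.576 0.167 0.106]
seatish [0.577 0.167 0.05 ]
small [ 0.279 -0.205  0.03 ]
```

View pics/c.png

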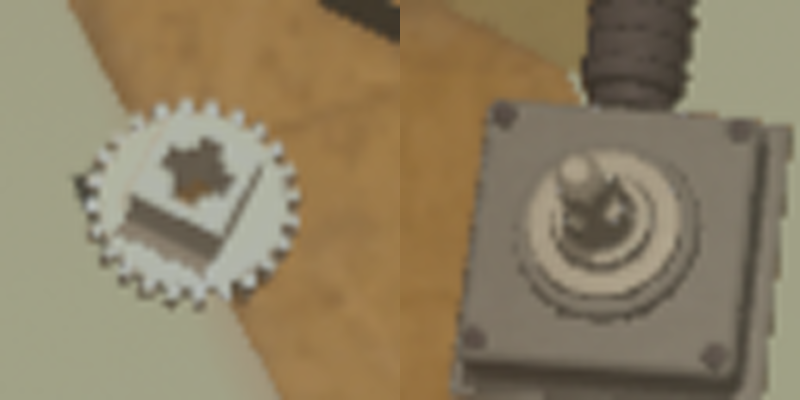

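The left crop shows the square boss with a slotted bore centred near (198,172). The right crop shows the larger reducer, with its shaft tip at (578,168) and keys visible. Both choices hold up. I'll move the wrist camera over the shaft, which is on the way to the gear.

{"fn": "move_arm", "kwargs": {"jaw": [0,0,0,0,0,0,0,0,0,0], "dp": [[-0.065,-0.029,0],[-0.065,-0.029,0],[-0.065,-0.029,0],[-0.065,-0.029,0],[-0.065,-0.029,0],[-0.065,-0.029,0],[-0.065,-0.029,0.01],[-0.065,-0.029,0.015],[-0.065,-0.029,0.015],[-0.065,-0.029,0.015]], "rotation": [[0,0,0],[0,0,0],[0,0,0],[0,0,0],[0,0,0],[0,0,0],[0,0,0],[0,0,0],[0,0,0],[0,0,0]], "squeeze": 60}}

```text
clock: 1.4
position: [0.6377, 0.1378, 0.1868]
tool_rot: [-3.142, -0.0, 2.71]
force: [-0.0, 0.9, 0.4]
grip_width: 0.0856
```

Run:
```python
from h import *
s=bot.observe();print(s["clock"],s["position"].round(4),s["tool_rot"].round(4),s["qpos"].round(2))
c=calibration("wrist");g=grab_frame("wrist");cv2.imwrite("pics/w1.png",g);np.save("w1.npy",np.array(c["T"]))
print(np.array(c["T"]).round(4).tolist(), proj("wrist",[[.576,.167,.1055],[.577,.167,.05],[.627,-.058,.044]],c))
u,v=proj("wrist",[.577,.167,.077],c)[0].astype(int)
x0,y0=max(u-64,0),max(v-64,0);cr=g[y0:y0+128,x0:x0+128];print(x0,y0)
cv2.imwrite("pics/w1c.png",cv2.resize(cr,(600,600),interpolation=cv2.INTER_CUBIC))
```

```text
1.4 [0.6377 0.1378 0.1868] [-3.1416e+00 -2.0000e-04  2.7100e+00] [-0.34  0.61  0.06  1.57 -0.04  0.96  0.87]
[[0.4186, 0.8752, 0.2425, 0.5766], [0.9082, -0.4039, -0.1099, 0.1657], [0.0018, 0.2662, -0.9639, 0.3291], [0.0, 0.0, 0.0, 1.0]] [[254.63941856 106.71970834]
 [254.82943944 107.97680741]
 [ 97.71910859 238.40680298]]
190 43
```

View pics/w1c.png

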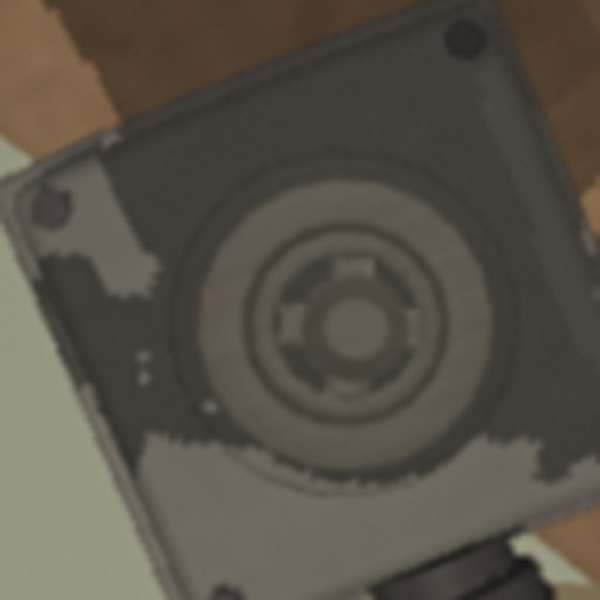

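This view looks almost straight down the shaft. In the crop, the tip centre is (355,328), the keys are at (354,266), (350,388), (290,324) and (415,327), and the seat ring is centred near (347,327).

Run:
```python
from h import *
c=dict(calibration("wrist"));c["T"]=np.load("w1.npy")
k=128/600
f=lambda x,y,z:at("wrist",190+(x+.5)*k-.5,43+(y+.5)*k-.5,z,c)
print("tip",f(355,328,.1055).round(4),"ring",f(346.5,327,.05).round(4))
P=[f(*p,.077)[:2] for p in((354,266),(350,388),(290,324),(415,327))]
print(np.mean(P,0).round(4))
for a,b in((0,1),(2,3)):
    d=P[b]-P[a];print(np.hypot(*d),np.degrees(np.arctan2(d[1],d[0]))%90)
print("top tip",at("top",178.5,146.9,.1055).round(4),"top bore",at("top",277.7,139.5,.044).round(4))
```

```text
tip [0.5833 0.1724 0.1055] ring [0.5841 0.1726 0.05  ]
[0.5837 0.173 ]
0.02210702788676153 63.600015568511516
0.02241378443332539 64.22298248431557
top tip [0.5827 0.1695 0.1055] top bore [ 0.6335 -0.0598  0.044 ]
```

{"fn": "move_arm", "kwargs": {"jaw": [0,0,0,0,0,0], "dp": [[-0.0366,-0.0453,0],[-0.0366,-0.0453,0.005],[-0.0366,-0.0453,0.01],[-0.0366,-0.0453,0.01],[-0.0366,-0.0453,0.01],[0,0,0]], "rotation": [[0,0,0],[0,0,0],[0,0,0],[0,0,0],[0,0,0],[0,0,0]]}}

```text
clock: 2.2
position: [0.6934, -0.0914, 0.1581]
tool_rot: [-3.139, -0.001, 2.705]
force: [-0.3, 0.8, 0.4]
grip_width: 0.0856
```

Run:
```python
from h import *
s=bot.observe();print(s["clock"],s["position"].round(4),s["tool_rot"].round(4),s["qpos"].round(2))
c=calibration("wrist");g=grab_frame("wrist");cv2.imwrite("pics/w2.png",g);np.save("w2.npy",np.array(c["T"]))
u,v=proj("wrist",[.6335,-.0598,.044],c)[0].astype(int)
x0,y0=max(u-64,0),max(v-64,0);cr=g[y0:y0+128,x0:x0+128];print(x0,y0)
cv2.imwrite("pics/w2c.png",cv2.resize(cr,(600,600),interpolation=cv2.INTER_CUBIC))
```

```text
2.2 [ 0.6934 -0.0914  0.1581] [-3.1391e+00 -6.0000e-04  2.7045e+00] [ 0.01  0.72  0.07  1.45 -0.05  0.98  1.22]
193 43
```

View pics/w2c.png

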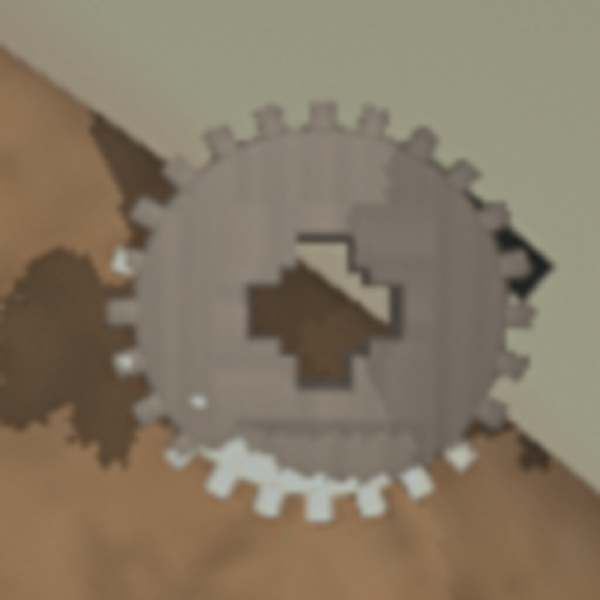

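The bore's slots run from 248 to 402 across and 235 to 388 down, so its centre is (325,311.5). It lies square to the image, hence square to the tool.

Run:
```python
from h import *
c=dict(calibration("wrist"));c["T"]=np.load("w2.npy")
k=128/600
f=lambda x,y,z:at("wrist",193+(x+.5)*k-.5,43+(y+.5)*k-.5,z,c)
C=f(325,311.5,.044);print(C)
for a,b in(((325,235),(325,388)),((248,311),(402,311))):
    d=f(*b,.044)-f(*a,.044);print(np.hypot(*d[:2]),np.degrees(np.arctan2(d[1],d[0]))%90)
s=bot.observe();p=s["position"];y=s["tool_rot"][2];print(s["clock"],p,np.degrees(y)-90)
R=np.array([[np.cos(y),np.sin(y)],[np.sin(y),-np.cos(y)]])
print("tool dxy/0.8",R.T@(C[:2]-p[:2])/.8)
```

```text
[ 0.63603692 -0.05713897  0.044     ]
0.028186807216591062 65.08347997858846
0.02804772222140724 65.21881499372886
2.25 [ 0.693465   -0.08847781  0.15849147] 65.10316961387747
tool dxy/0.8 [0.08160542 0.00531255]
```

{"fn": "move_arm", "kwargs": {"jaw": [0,0,0,0,0,0,0], "dp": [[0.0408,0.0026,0],[0.0408,0.0027,0],[0,0,0.05],[0,0,0.05],[0,0,0.035],[0,0,0],[0,0,0]], "rotation": [[0,0,0],[0,0,0],[0,0,0],[0,0,0],[0,0,0],[0,0,0],[0,0,0]]}}

```text
clock: 3.12
position: [0.637, -0.0548, 0.0525]
tool_rot: [3.141, 0.001, 2.71]
force: [0.9, -0.6, -1.0]
grip_width: 0.0857
```

Run:
```python
from h import *
s=bot.observe();p=s["position"];y=s["tool_rot"][2];print(s["clock"],p,s["tool_rot"],s["force"].round(2))
C=np.array([.6360,-.0571])
R=np.array([[np.cos(y),np.sin(y)],[np.sin(y),-np.cos(y)]])
print("tool dxy/0.8",R.T@(C[:2]-p[:2])/.8,"dz",(p[2]-.02)/.8)
g=grab_frame("wrist");cv2.imwrite("pics/w3.png",g)
```

```text
3.125 [ 0.63695722 -0.05480709  0.05253212] [3.14094453e+00 1.06762811e-03 2.71041993e+00] [ 0.95 -0.64 -0.97]
tool dxy/0.8 [-0.00011085 -0.00310389] dz 0.04066514856280697
```

View pics/w3.png

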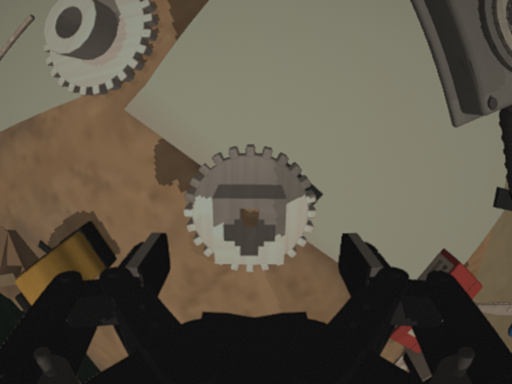

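The gear is centred between the open fingers, with the bore at (250,235). I'll descend and close.

{"fn": "move_arm", "kwargs": {"jaw": [0,0,0,255,255,255,255,255,255], "dp": [[0,-0.003,0.02],[0,0,0.02],[0,0,0],[0,0,0],[0,0,0],[0,0,0],[0,0,0],[0,0,0],[0,0,0]], "rotation": [[0,0,0],[0,0,0],[0,0,0],[0,0,0],[0,0,0],[0,0,0],[0,0,0],[0,0,0],[0,0,0]], "squeeze": 80}}

```text
clock: 4.3
position: [0.6357, -0.0577, 0.02]
tool_rot: [3.141, 0.001, 2.71]
force: [-0.8, 0.3, 6.4]
grip_width: 0.0386
```

{"fn": "move_arm", "kwargs": {"jaw": [255,255,255,255,255,255], "dp": [[0,0,-0.03],[0,0,-0.06],[0,0,-0.06],[0,0,-0.05],[0,0,0],[0,0,0]], "rotation": [[0,0,0],[0,0,0],[0,0,0],[0,0,0],[0,0,0],[0,0,0]]}}

```text
clock: 5.05
position: [0.635, -0.0575, 0.1788]
tool_rot: [-3.141, -0.001, 2.71]
force: [0.3, -0.8, -2.1]
grip_width: 0.0385
```

Run:
```python
from h import *
s=bot.observe();p=s["position"];y=s["tool_rot"][2];print(s["clock"],p,s["tool_rot"],s["force"].round(2),s["moment"].round(3),s["grip_width"])
c=calibration("wrist");g=grab_frame("wrist");cv2.imwrite("pics/w4.png",g);np.save("w4.npy",np.array(c["T"]))
print(proj("wrist",p+[0,0,.024],c))
u,v=proj("wrist",p+[0,0,.024],c)[0].astype(int)
x0,y0=u-64,v-64;cr=g[y0:y0+128,x0:x0+128];print(x0,y0)
cv2.imwrite("pics/w4c.png",cv2.resize(cr,(600,600),interpolation=cv2.INTER_CUBIC))
T=np.array([.5837,.1726]);R=np.array([[np.cos(y),np.sin(y)],[np.sin(y),-np.cos(y)]])
print("tool dxy/0.8",R.T@(T-p[:2])/.8)
```

```text
5.05 [ 0.63496646 -0.05747729  0.17875824] [-3.14138372e+00 -6.11881211e-04  2.70982751e+00] [ 0.32 -0.79 -2.1 ] [ 0.052  0.03  -0.02 ] 0.03848074234800354
[[254.08126999 261.72767194]]
190 197
tool dxy/0.8 [0.17855395 0.2343863 ]
```

View pics/w4c.png

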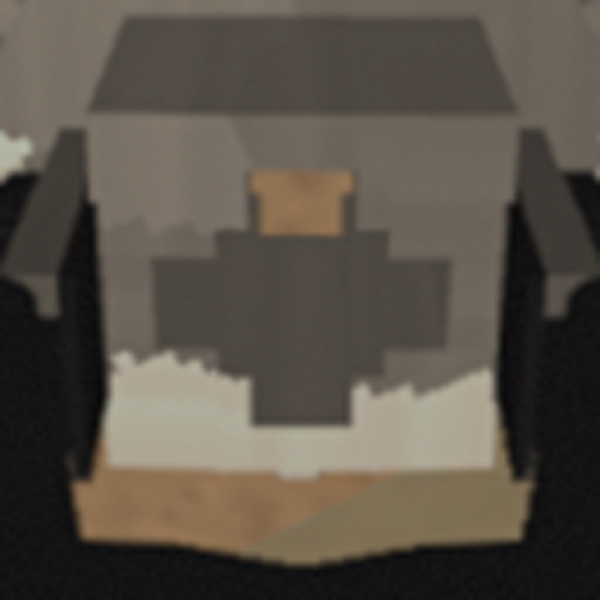

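The gear is held square and level. Its slots run from 152 to 450 across, with the midline at row 304, so the bore centre is (301,304) in the crop. I'll compare that with the TCP.

Run:
```python
from h import *
c=dict(calibration("wrist"));c["T"]=np.load("w4.npy")
k=128/600
p=np.array([.63497,-.05748,.17876]);z=p[2]+.024
f=lambda x,y:at("wrist",190+(x+.5)*k-.5,197+(y+.5)*k-.5,z,c)
W=(f(301,170)+f(301,425))/2
V=(f(152,304)+f(450,304))/2
y=2.7098;R=np.array([[np.cos(y),np.sin(y)],[np.sin(y),-np.cos(y)]])
for q in(W,V,f(301,170),f(301,425)):print((R.T@(q-p)[:2]*1000).round(2))
s=bot.observe();print(s["clock"],s["position"],s["force"])
```

```text
[ 0.14 -0.12]
[ 0.   -0.11]
[14.43 -0.11]
[-14.16  -0.12]
5.1 [ 0.63471268 -0.05750051  0.17823518] [-0.64205165  0.24166278 -2.55511596]
```

{"fn": "move_arm", "kwargs": {"jaw": [255,255,255,255,255,255,255,255,255,255], "dp": [[0.0298,0.039,0],[0.0298,0.039,0],[0.0298,0.039,0],[0.0298,0.039,0],[0.0298,0.039,0],[0.0298,0.039,0],[0,0,0.015],[0,0,0.015],[0,0,0],[0,0,0]], "rotation": [[0,0,0],[0,0,0],[0,0,0],[0,0,0],[0,0,0],[0,0,0],[0,0,0.007],[0,0,0],[0,0,0],[0,0,0]]}}

```text
clock: 6.35
position: [0.5841, 0.1715, 0.1553]
tool_rot: [-3.141, 0.0, 2.687]
force: [-0.0, 0.3, -1.5]
grip_width: 0.0386
```

```bash
cat > st.py <<'E'
from h import *
s=bot.observe();p=s["position"];y=s["tool_rot"][2];print(s["clock"],p,s["tool_rot"],s["force"].round(2),s["moment"].round(3),s["grip_width"],np.degrees(y)-90)
T=np.array([.5837,.1726]);R=np.array([[np.cos(y),np.sin(y)],[np.sin(y),-np.cos(y)]])
print("tool dxy/0.8",R.T@(T-p[:2])/.8,"gear above seat",p[2]-.02-.05)
E
python3 st.py
```

```text
6.35 [0.58406457 0.17150736 0.15527591] [-3.14131289e+00  4.95557530e-05  2.68683501e+00] [-0.03  0.3  -1.52] [ 0.006 -0.026 -0.064] 0.038593612412667955 63.944306484726155
tool dxy/0.8 [0.00100932 0.00102682] gear above seat 0.08527590531996822
```

{"fn": "move_arm", "kwargs": {"jaw": [255,255,255,255,255,255,255,255], "dp": [[0.001,0.001,0.01],[0,0,0.012],[0,0,0.007],[0,0,0.007],[0,0,0.007],[0,0,0.006],[0,0,0],[0,0,0]], "rotation": [[0,0,0],[0,0,0],[0,0,0],[0,0,0],[0,0,0],[0,0,0],[0,0,0],[0,0,0]]}}

```text
clock: 7.35
position: [0.5835, 0.1734, 0.1163]
tool_rot: [3.141, 0.0, 2.688]
force: [0.4, -0.1, -2.0]
grip_width: 0.0386
```

```bash
python3 st.py
```

```text
7.35 [0.58352261 0.17339461 0.1162695 ] [3.14145754e+00 1.86029091e-04 2.68775680e+00] [ 0.42 -0.1  -1.99] [-0.031 -0.014  0.023] 0.03860510641081073 63.99712102797213
tool dxy/0.8 [-0.00063475 -0.0007955 ] gear above seat 0.04626950374879217
```

{"fn": "move_arm", "kwargs": {"jaw": [255,255,255,255,255,255,255,255], "dp": [[-0.0003,-0.0003,0.006],[0,0,0.007],[0,0,0.007],[0,0,0.007],[0,0,0.006],[0,0,0.006],[0,0,0],[0,0,0]], "rotation": [[0,0,0],[0,0,0],[0,0,0],[0,0,0],[0,0,0],[0,0,0],[0,0,0],[0,0,0]]}}

```text
clock: 8.35
position: [0.5836, 0.1731, 0.085]
tool_rot: [3.141, 0.0, 2.688]
force: [0.8, 1.2, -2.0]
grip_width: 0.0388
```

```bash
python3 st.py
```

```text
8.35 [0.58362455 0.17309007 0.0850197 ] [3.14147642e+00 1.48631146e-04 2.68772188e+00] [ 0.83  1.23 -1.95] [-0.012 -0.011  0.029] 0.038752285150246424 63.995119982626846
tool dxy/0.8 [-0.00035336 -0.00050922] gear above seat 0.015019697904988638
```

It is meshed: about 15 mm above the seat with no axial load. I'll press down in stages.

{"fn": "move_arm", "kwargs": {"jaw": [255,255,255,255,255,255,255], "dp": [[0,0,0.006],[0,0,0.005],[0,0,0.004],[0,0,0.003],[0,0,0],[0,0,0],[0,0,0]], "rotation": [[0,0,0],[0,0,0],[0,0,0],[0,0,0],[0,0,0],[0,0,0],[0,0,0]], "squeeze": 100}}

```text
clock: 9.22
position: [0.5835, 0.1731, 0.0708]
tool_rot: [3.142, 0.0, 2.688]
force: [-2.8, -0.4, 8.5]
grip_width: 0.0383
```

```bash
python3 st.py
```

```text
9.225 [0.5835407  0.17305192 0.07079216] [3.14152959e+00 2.79514429e-05 2.68774381e+00] [-2.84 -0.35  8.55] [-0.27   0.714  0.   ] 0.03831695855836828 63.996376526223145
tool dxy/0.8 [-0.00042664 -0.00042042] gear above seat 0.0007921633907902043
```

{"fn": "move_arm", "kwargs": {"jaw": [255,255,255,255,255,255], "dp": [[0,0,0.001],[0,0,0.001],[0,0,0.001],[0,0,0],[0,0,0],[0,0,0]], "rotation": [[0,0,0],[0,0,0],[0,0,0],[0,0,0],[0,0,0],[0,0,0]]}}

```text
clock: 9.98
position: [0.5836, 0.1731, 0.07]
tool_rot: [3.141, 0.0, 2.688]
force: [-13.7, -3.7, 39.2]
grip_width: 0.0381
```

```bash
python3 st.py
```

```text
9.975 [0.58358974 0.17306348 0.07000795] [3.14112301e+00 2.80556623e-04 2.68758327e+00] [-13.65  -3.74  39.2 ] [-0.919  3.068  0.068] 0.03810627784637088 63.98717857807878
tool dxy/0.8 [-0.00037794 -0.00046021] gear above seat 7.952408412198464e-06
```

It is seated: the TCP height matches home and the force jumped when I pressed further. I'll ease the push slightly and then check by eye.

{"fn": "move_arm", "kwargs": {"jaw": [255,255,255,255], "dp": [[0,0,-0.001],[0,0,0],[0,0,0],[0,0,0]], "rotation": [[0,0,0],[0,0,0],[0,0,0],[0,0,0]]}}

```text
clock: 10.48
position: [0.5836, 0.1731, 0.0701]
tool_rot: [3.141, 0.0, 2.688]
force: [-9.5, -2.1, 23.9]
grip_width: 0.0387
```

```bash
python3 st.py
python3 - <<'E'
from h import *
w=grab_frame("wrist")[150:350,140:370];s=grab_frame("scene")
u,v=proj("scene",[.58,.17,.07])[0].astype(int)
s=s[v-50:v+50,u-57:u+58]
cv2.imwrite("pics/f.png",np.hstack([cv2.resize(x,(400,350),interpolation=cv2.INTER_CUBIC) for x in(w,s)]))
E
```

```text
10.475 [0.58357401 0.17310077 0.07006789] [3.14124697e+00 1.84146275e-04 2.68769484e+00] [-9.53 -2.07 23.86] [-0.554  1.921  0.05 ] 0.038665851885584655 63.99357070235223
tool dxy/0.8 [-0.000416   -0.00049353] gear above seat 6.789258240175178e-05
```

View pics/f.png

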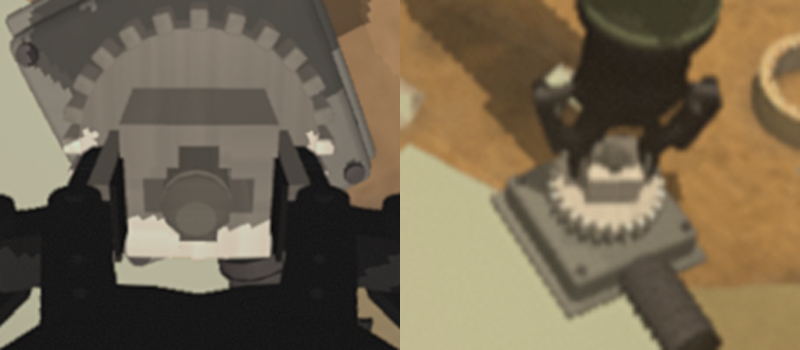

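The wrist view on the left shows the shaft tip protruding centrally through the bore at (197,200), with the gear flat and gripped. The scene view on the right shows the gear sitting level on the reducer. I'm handing it in.

```bash
python3 -c "
from h import *
print(workorder.job_done())"
```

```text
the job is handed in; nothing more can be done
None
```

The square-boss gear is on the larger reducer's shaft, pressed fully home, and the gripper is still holding it. I handed the job in at about 10.6 s of the 42 s allowed; the hand-in reports no verdict.

How it went: I measured the shaft and bore with the wrist camera, gripped the boss flats and lifted the gear clear. I turned it about 1.3° to line its slots up with the keys, slid it down, and pressed it in stages.

Last checks:
- **Seating:** The gear's underside was about 0.1 mm above the seat, worked out from the tool height. The upward force rose from about 10 N, close to the washer's full-travel load, to 39 N when I pressed a further 2.4 mm. I then eased it to 24 N.
- **Alignment:** The tool was within about 0.5 mm of the measured shaft axis and was vertical. The final pictures show the shaft tip central in the bore and the gear level.
- **Grip:** Squeeze was set to 100 N, with the fingers at 38.7 mm on the 40 mm boss.
- **Sideways force:** A pull of about 10 N and a moment of about 2 N m remained at hand-in. I did not look into the cause; the gear showed no shift or tilt.
- **Not measured:** I could not read the washer joint directly; its travel is inferred from height and force. I kept clear of the bystanders on the way but did not re-measure where they lie.

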